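# Run a fingertip along the vial caps

### The arm

A 6-joint arm with a two-finger parallel gripper is mounted at the origin on a cart in front of the work surface, level with it; the furniture and walls round the work are solid. World frame = base frame: x ahead of the robot, y to its left, z up, the work surface at z = 0. Lengths are in m, angles in rad, forces in N, time in s.
With the tool pointing down it reaches from about 0.2 to 0.875 m from the base axis. Payload 3.4 kg.
Tool frame: the origin (TCP) lies between the finger pads, 19 mm behind the fingertips; this is the grasp point; z points along the fingers, y is the line along which they close (so a half turn about z gives the same grasp; the last joint's range is limited). The gripper opens to 94 mm and grips with 3 to 60 N. Pads are 16 mm wide; open, the fingers measure 119 mm over their backs; the gripper's body (75 mm by 177 mm) begins 78 mm behind the grasp point.
Start: joints at [1.126, 0.276, 1.505, -0, 1.361, -0.121], TCP at [0.183, 0.545, 0.224] pointing down, gripper open.
Joint ranges: [-2.89, 2.89], [-0.75, 2.08], [0.22, 2.7], [-1.18, 4.32], [0.11, 2.71], [-2.7, 2.7]. Speed limits (rad/s): [2.57, 2.57, 3.14, 3.14, 3.14, 3.14].

### API

Orientations are given as a unit quaternion [w, x, y, z].
In Python, from plant import r, gripper_to, inverse_kinematics, vision, models, telemetry gives the robot as it stands. Calls block until the motion is done:
- r.move_to(position, orientation): joint-space move of the TCP to a pose.
- r.move_l(position, rot=None, vel=0.15, guard=None): straight line of the TCP; rot=None keeps the orientation; vel is the mean speed in m/s. With guard (N) it stops when the force on the tool has changed by that much, and returns True; else False.
- r.movej(angles): joint-space move.
- gripper_to(opening, f_grip=None): finger opening in m; f_grip is the grip in N (None keeps the last); returns when the fingers have stopped.
- r.hold(seconds).
- inverse_kinematics(position, orientation): joint angles nearest the present ones, or None.
- vision.snapshot(name): name is "scene" or "top"; returns the picture (480x640x3 uint8, red, green, blue); there is no depth.
- vision.get_calibration(name): a dict with "fx", "fy", "cx", "cy" (pixels), "D" ([k1, k2, p1, p2, k3] as OpenCV has them; the pictures are not rectified), "position" and "orientation" of the camera in the world. Camera axes: x right, y down, z forward; pixel columns grow to the right and rows downward; lengths in m; the calibration is good to about 2 mm. A picture is of the moment at which its call begins. get_calibration takes no time and is no camera call.
A pose or a line that the arm cannot do raises r.PlanningError and nothing moves.
- r.sign_off(): hands the job in; it is judged then, once.
Trained networks look in the newest picture that a camera, given by its name, has taken for a name from the list of things; names that differ only in an ending like _2 or _b are one class to them, and where a whole thing is asked for, a point or a joint stands for the part that bears it (a point fixed in the world has none). Each returns a list of dicts, best first, with "score" (0 to 1); they miss things now and then, are a little off and sometimes report something else, mostly with a low value. They report only what shows in the picture. A call takes as long as a camera call.
- models.boxes_of(thing, camera): "at" ([x, y, z] in m, in world coordinates, good to about 4 mm: the middle of the surface that is visible of it).
- models.regions_of(thing, camera): "pixels" (480x640 bool, what is visible of it).
- models.mark_of(thing, camera): "at" ([x, y, z] in m, in world coordinates, good to about 4 mm: a listed point, or the origin of a listed thing).
Readings, each from a call of its own:
- telemetry.current_t(): time.
- telemetry.current_joints(): joint angles.
- telemetry.current_dq(): joint speeds.
- telemetry.current_joint_efforts(): joint torques, N m.
- telemetry.current_ee_pos(): TCP position.
- telemetry.current_tool_rot(): TCP orientation.
- telemetry.current_wrist_force(): force on the tool from outside, world axes, zero at the start.
- telemetry.current_torque(): the same for the moment, N m.
- telemetry.current_opening(): finger opening in m.
- telemetry.current_finger_force(): force on a finger pad.
Only numpy, scipy, OpenCV 4.12 (cv2) and the standard library are available. Lean on these libraries where they do the work, as an engineer would, in place of code of your own. Each camera call takes 0.05 s, during which the arm holds its last target. There are 200 camera calls.

### The job

One of the two curved vial trays still has its six push-in caps standing up. With the fingers closed, run the fingertips lightly along that row, starting from the end with the upright post and staying down close over the row for the whole pass, so that each cap in turn is pressed in and all six are seated. Do not pick up or shove the tray, leave the finished tray untouched and everything else where it is, and finish clear above.

Things in the scene. Friction and masses are not known exactly. Their poses are not given: they have to be found in the camera images.
- open_tray: The loose grey vial tray whose caps stand up, ~1.5 kg, curved, two decks, 240 mm along its chord, 48 mm wide, z up. Origin under it on the bench; upper deck flat, top at z = 50 mm. The caps lie on a circle of radius 130 mm centred at x = -110, y = 0 mm (tray frame); caps 1..6 are 28 mm apart, at +22, +9.5, -3, -15.5, -28, -40.5 deg round it (0 = tray x, + towards tray y).
- post_top (a point): Top of the aluminium carrying post of the open tray, 26 mm tall, 18 mm thick, standing on the deck 47 mm before cap 1 (at +43 deg on the same circle); it marks the end of the row to start from.
- closed_tray: An identical tray whose six caps are already seated (their tops only 1.5 mm above the deck), same frame and sizes; to be left untouched.
- cap_1_top (a point): Top centre of cap 1 of the open tray (the one next to the post). White shallow cone 24 mm across at its foot, 4 mm across on top, sloping 27 deg; top 6.5 mm above the deck when up, 1.5 mm when fully seated. The point moves with the cap.
- cap_1 (a joint): Travel of cap 1, m: 0 standing up, 0.005 pushed home against its stop. Goes straight down into the tray under about 1.5 N (friction, no spring) and stays where it is left; a fingertip sliding along the row also wedges it down.
- cap_2_top (a point): Top centre of cap 2 of the open tray. White shallow cone 24 mm across at its foot, 4 mm across on top, sloping 27 deg; top 6.5 mm above the deck when up, 1.5 mm when fully seated. The point moves with the cap.
- cap_2 (a joint): Travel of cap 2, m: 0 standing up, 0.005 pushed home against its stop. Goes straight down into the tray under about 1.5 N (friction, no spring) and stays where it is left; a fingertip sliding along the row also wedges it down.
- cap_3_top (a point): Top centre of cap 3 of the open tray. White shallow cone 24 mm across at its foot, 4 mm across on top, sloping 27 deg; top 6.5 mm above the deck when up, 1.5 mm when fully seated. The point moves with the cap.
- cap_3 (a joint): Travel of cap 3, m: 0 standing up, 0.005 pushed home against its stop. Goes straight down into the tray under about 1.5 N (friction, no spring) and stays where it is left; a fingertip sliding along the row also wedges it down.
- cap_4_top (a point): Top centre of cap 4 of the open tray. White shallow cone 24 mm across at its foot, 4 mm across on top, sloping 27 deg; top 6.5 mm above the deck when up, 1.5 mm when fully seated. The point moves with the cap.
- cap_4 (a joint): Travel of cap 4, m: 0 standing up, 0.005 pushed home against its stop. Goes straight down into the tray under about 1.5 N (friction, no spring) and stays where it is left; a fingertip sliding along the row also wedges it down.
- cap_5_top (a point): Top centre of cap 5 of the open tray. White shallow cone 24 mm across at its foot, 4 mm across on top, sloping 27 deg; top 6.5 mm above the deck when up, 1.5 mm when fully seated. The point moves with the cap.
- cap_5 (a joint): Travel of cap 5, m: 0 standing up, 0.005 pushed home against its stop. Goes straight down into the tray under about 1.5 N (friction, no spring) and stays where it is left; a fingertip sliding along the row also wedges it down.
- cap_6_top (a point): Top centre of cap 6 of the open tray (the far end of the row). White shallow cone 24 mm across at its foot, 4 mm across on top, sloping 27 deg; top 6.5 mm above the deck when up, 1.5 mm when fully seated. The point moves with the cap.
- cap_6 (a joint): Travel of cap 6, m: 0 standing up, 0.005 pushed home against its stop. Goes straight down into the tray under about 1.5 N (friction, no spring) and stays where it is left; a fingertip sliding along the row also wedges it down.
- specimen_cup: Loose lidded specimen cup, 64 mm across, 84 mm tall, origin at the centre of its underside. Bystander.
- swab_jar: Loose round jar with lid, 62 mm across, 86 mm tall, origin at the centre of its underside. Bystander.
- bench_timer: Loose bench timer, 54 x 58 x 71 mm, origin at the centre of its underside. Bystander.
- slide_case: Loose flat slide box, 72 x 92 x 30 mm, origin at the centre of its underside. Bystander.

How it is judged:
On the way, in this order (a step that is already met when the one before it is completed fails the run):
1. cap 1 pressed in at least 3 mm, before any later one (value of joint cap_1 above 0.003 m), for 0.1 s.
2. cap 2 pressed in at least 3 mm, before any later one (value of joint cap_2 above 0.003 m), for 0.1 s.
3. cap 3 pressed in at least 3 mm, before any later one (value of joint cap_3 above 0.003 m), for 0.1 s.
4. cap 4 pressed in at least 3 mm, before any later one (value of joint cap_4 above 0.003 m), for 0.1 s.
5. cap 5 pressed in at least 3 mm, before any later one (value of joint cap_5 above 0.003 m), for 0.1 s.
6. cap 6 pressed in at least 3 mm, last (value of joint cap_6 above 0.003 m), for 0.1 s.
At the end, for the whole second after the job is handed in: All six caps are at least 3 mm in (of 5), and the open tray lies flat, at rest, within 30 mm of where it began (value of joint each of cap_1, cap_2, cap_3, cap_4, cap_5, cap_6 above 0.003 m and distance of open_tray from where it was at the start of the episode below 0.03 m and angle between open_tray's own z axis and vertical below 0.05 rad and linear speed of open_tray below 0.01 m/s); the robot touches nothing.
It fails at once if the open tray lifted more than 12 mm or shoved more than 30 mm (height (world z) of open_tray above 0.012 m or distance of open_tray from where it was at the start of the episode above 0.03 m).
It fails at once if the open tray pressed with more than 40 N (contact force between the fingers and open_tray above 40 N).
It fails at once if between the first cap and the last, the fingertips rising more than about 30 mm over the deck (TCP more than 50 mm) (value of joint cap_1 above 0.003 m and not (value of joint cap_6 above 0.003 m) and z of the grasp point in the frame of open_tray above 0.1 m).
It fails at once if the finished tray touched by the arm or fingers (over 1 N) (contact force between any of the arm, the fingers and closed_tray above 1 N).
It fails at once if a bystander or the finished tray moved more than 20 mm (distance of any of specimen_cup, swab_jar, bench_timer, slide_case, closed_tray from where it was at the start of the episode above 0.02 m).
It also fails if it takes over 42 s, if anything falls off the work surface, if the arm or the gripper's body presses on something with over 40 N, if the wrist force passes 120 N, or if a joint passes its speed limit or range.

## Working session

There is one attempt and no reset: what is moved stays moved. The work goes in short steps, each a Python script; the robot and the scene stay as the last script left them, time stands still between calls to the robot, and variables do not carry over. Pictures are saved under pics/ and viewed, at most 10 in all, crops included, and the job is handed in when it is done.

```bash
ls; mkdir -p pics; python3 - <<'E'
from plant import r, vision, models, telemetry
import cv2, numpy as np
for c in ["top","scene"]:
    im=vision.snapshot(c); cv2.imwrite(f"pics/{c}0.png",im[:,:,::-1])
    k=vision.get_calibration(c); print(c,k["position"],k["orientation"],k["fx"])
    for t in ["open_tray","closed_tray","post_top"]+[f"cap_{i}_top" for i in (1,)]+["specimen_cup","swab_jar","bench_timer","slide_case"]:
        print(t,[(np.round(d["at"],3).tolist(),round(float(d["score"]),2)) for d in models.mark_of(t,c)])
print(telemetry.current_t(), telemetry.current_tool_rot())
E
```

```text
pics
top [0.29469338 0.01901498 1.66381426] [-0.04200651  0.71422977 -0.69624658  0.05789635] 541.7071105011903
open_tray [([0.507, 0.229, 0.001], 0.65), ([0.48, 0.463, 0.003], 0.37)]
closed_tray [([0.52, -0.234, -0.004], 0.8)]
post_top [([0.528, 0.313, 0.08], 0.92), ([0.52, -0.477, 0.002], 0.42), ([0.527, 0.24, 0.057], 0.16)]
cap_1_top [([0.535, 0.269, 0.057], 0.39)]
specimen_cup [([0.652, 0.003, 0.004], 0.78)]
swab_jar [([0.368, -0.008, 0.001], 0.57)]
bench_timer [([0.479, 0.46, 0.0], 0.61)]
slide_case [([0.525, -0.476, 0.001], 0.91)]
scene [-0.46273873 -0.90026999  0.83353442] [-0.45866549  0.79415872 -0.34264159  0.20380051] 575.2100560205099
open_tray [([0.508, 0.231, 0.004], 0.97)]
closed_tray [([0.519, -0.236, 0.001], 0.6)]
post_top [([0.529, 0.321, 0.074], 0.82)]
cap_1_top [([0.532, 0.273, 0.053], 0.34)]
specimen_cup [([0.647, 0.001, -0.0], 0.58)]
swab_jar [([0.368, -0.005, 0.0], 0.94)]
bench_timer [([0.482, 0.459, -0.0], 0.83), ([0.515, -0.236, -0.0], 0.15)]
slide_case [([0.52, -0.47, 0.0], 0.63), ([0.507, 0.193, 0.057], 0.17)]
0.9 [2.22534354e-05 1.61202312e-01 9.86921380e-01 6.62558014e-05]
```

```bash
python3 - <<'E'
import cv2
im=cv2.imread("pics/top0.png"); cv2.imwrite("pics/top0c.png",cv2.resize(im[140:300,130:350],None,fx=3.6,fy=3.6,interpolation=cv2.INTER_CUBIC))
E
```

```text
(no output)
```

View pics/top0.png

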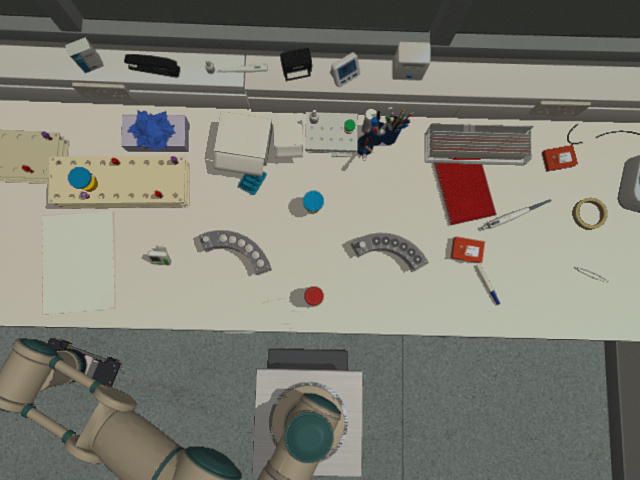

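View pics/scene0.png

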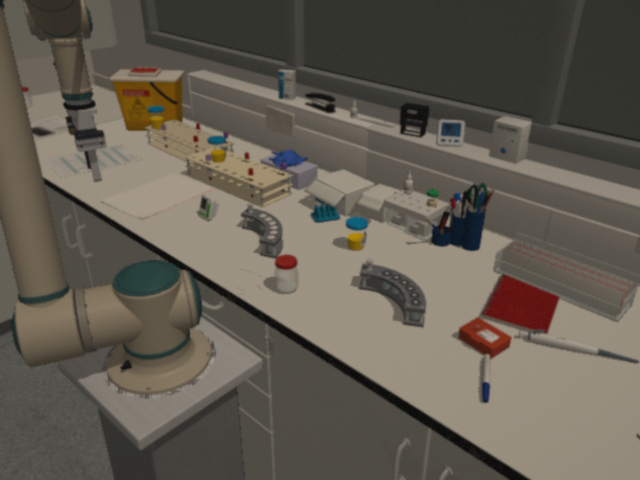

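The top view shows the left tray (about 232,250) with six white caps and its post at the left end (about 208,240). The right tray (about 388,250) shows dark, seated caps. A crop will let me locate the caps.

View pics/top0c.png

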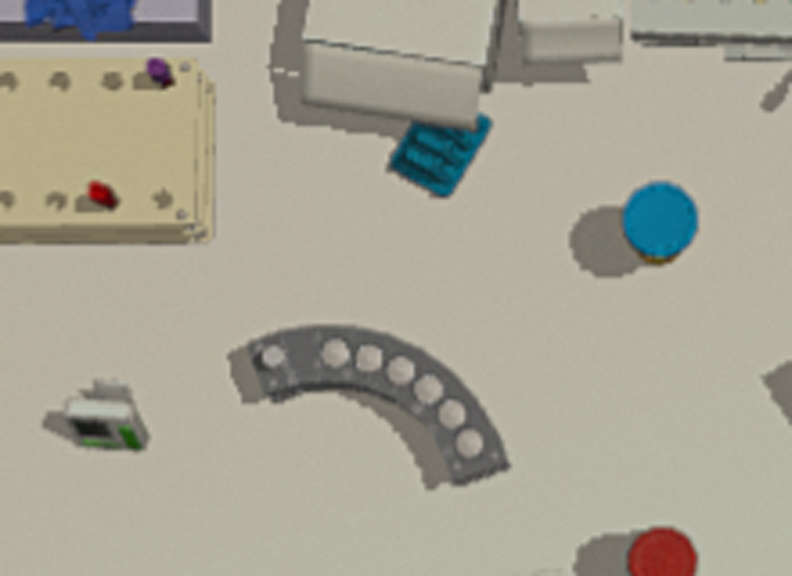

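```bash
cat > geo.py <<'E'
import numpy as np, cv2
from scipy.spatial.transform import Rotation as R
from plant import vision
def cam(c):
    k=vision.get_calibration(c); q=k["orientation"]
    M=R.from_quat([q[1],q[2],q[3],q[0]]).as_matrix()
    K=np.array([[k["fx"],0,k["cx"]],[0,k["fy"],k["cy"]],[0,0,1.]])
    return K,np.array(k["D"],float),M,np.array(k["position"])
def px2w(c,uv,z):
    K,D,M,p=cam(c)
    n=cv2.undistortPoints(np.array(uv,float).reshape(-1,1,2),K,D)[:,0]
    d=np.c_[n,np.ones(len(n))]@M.T
    return p+d*((z-p[2])/d[:,2])[:,None]
def w2px(c,P):
    K,D,M,p=cam(c)
    X=(np.asarray(P)-p)@M
    return cv2.projectPoints(X.reshape(-1,1,3),np.zeros(3),np.zeros(3),K,D)[0][:,0]
ANG=np.deg2rad([43,22,9.5,-3,-15.5,-28,-40.5])
LOC=np.c_[-.11+.13*np.cos(ANG),.13*np.sin(ANG)]  # post, caps 1..6
def place(x,y,th):
    c,s=np.cos(th),np.sin(th); return LOC@np.array([[c,s],[-s,c]])+[x,y]
E
python3 - <<'E'
from geo import *
from plant import models
im=cv2.imread("pics/top0.png"); 
for name in ["open_tray","cap_1"]:
    for c in ["top","scene"]:
        for d in models.regions_of(name,c)[:8]:
            m=d["pixels"]; print(name,c,round(float(d["score"]),2),m.sum(),np.argwhere(m).mean(0).round(1)[::-1])
        print([(np.round(d["at"],3).tolist(),round(float(d["score"]),2)) for d in models.mark_of("cap_1_top",c)])
E
```

```text
open_tray top 0.83 1291 [236.2 246.9]
[([0.535, 0.269, 0.057], 0.39)]
open_tray scene 0.58 1270 [264.1 229.3]
[([0.532, 0.273, 0.053], 0.34)]
cap_1 top 0.52 47 [248.7 247.4]
cap_1 top 0.51 43 [222.9 237.7]
[([0.535, 0.269, 0.057], 0.39)]
[([0.532, 0.273, 0.053], 0.34)]
```

The crop shows the post at about (272,355), cap 1 at (335,352) and cap 6 at (469,443) in crop pixels. Next I segment the white caps inside the tray mask and fit the tray pose.

```bash
python3 - <<'E'
from geo import *
from scipy.optimize import least_squares
im=cv2.imread("pics/top0.png")
G=cv2.cvtColor(im,cv2.COLOR_BGR2GRAY).astype(float)
seed=np.array([[335,352],[369,358],[401,370],[428,389],[452,413],[469,443]])/3.6+[130-.36,140-.36]
uv=[]
for s in seed:
    yy,xx=np.mgrid[0:480,0:640]; w=((xx-s[0])**2+(yy-s[1])**2<4.3**2)*np.clip(G-130,0,50)
    uv.append([(w*xx).sum()/w.sum(),(w*yy).sum()/w.sum()])
uv=np.array(uv); print((uv-seed).round(2).tolist())
W=px2w("top",uv,.0535); print(W.round(4).tolist())
f=lambda p:(place(*p)[1:]-W[:,:2]).ravel()
s=least_squares(f,[.507,.23,1.]); print(s.x,(s.fun.reshape(-1,2)*1e3).round(1).tolist())
print(place(*s.x).round(4).tolist())
P=np.c_[place(*s.x),np.r_[.076,[.0535]*6]]
for c in("top","scene"):
    I=cv2.imread(f"pics/{c}0.png"); big=cv2.resize(I,None,fx=6,fy=6,interpolation=cv2.INTER_CUBIC)
    q=w2px(c,P)
    for a in q: cv2.drawMarker(big,tuple(int(v) for v in (a+.5)*6),(0,0,255),0,14,1)
    cx,cy=(q.mean(0)*6).astype(int); cv2.imwrite(f"pics/{c}1.png",big[cy-200:cy+200,cx-280:cx+280])
E
python3 -c "
import cv2,numpy as np
cv2.imwrite('pics/both.png',cv2.resize(np.vstack([cv2.imread('pics/top1.png'),cv2.imread('pics/scene1.png')]),None,fx=.74,fy=.74))"
```

```text
[[0.76, 0.12], [0.46, -0.09], [0.6, -0.13], [0.66, -0.06], [0.51, 0.0], [0.68, -0.16]]
[[0.5356, 0.268, 0.0535], [0.532, 0.2405, 0.0535], [0.5227, 0.2132, 0.0535], [0.5072, 0.19, 0.0535], [0.4875, 0.1698, 0.0535], [0.4634, 0.1543, 0.0535]]
[ 0.50690875  0.22761706 -0.40367835] [[0.1, 0.3], [0.1, -0.3], [-0.3, 0.4], [0.1, -0.3], [-0.1, -0.2], [0.1, 0.1]]
[[0.528, 0.315], [0.5357, 0.2683], [0.5321, 0.2402], [0.5225, 0.2136], [0.5073, 0.1897], [0.4873, 0.1696], [0.4635, 0.1544]]
```

View pics/both.png

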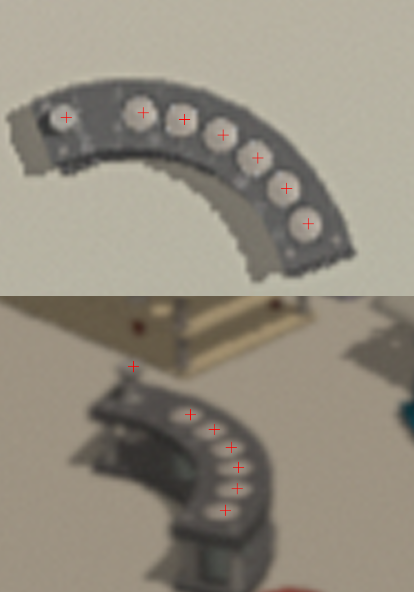

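The fit matches the given geometry to within 0.5 mm, and it agrees in both views: top crosses sit on the caps, scene crosses on the cap and post tops. Now I check the inverse kinematics along the arc, close the fingers, go above the start and touch the deck between the post and cap 1.

```bash
cat > path.py <<'E'
from geo import *
X0,Y0,TH=0.50691,0.22762,-0.40368
def pose(deg,z,flip=False):
    a=np.deg2rad(deg); l=np.array([-.11+.13*np.cos(a),.13*np.sin(a)])
    c,s=np.cos(TH),np.sin(TH); p=[X0+c*l[0]-s*l[1],Y0+s*l[0]+c*l[1],z]
    b=a+TH+(np.pi if flip else 0); y=np.array([np.cos(b),np.sin(b),0]); zz=np.array([0,0,-1.])
    q=R.from_matrix(np.c_[np.cross(y,zz),y,zz]).as_quat()
    return np.array(p),np.array([q[3],*q[:3]])
E
python3 - <<'E'
from path import *
from plant import r,gripper_to,inverse_kinematics,telemetry as t
ok={}
for fl in(False,True):
    js=[inverse_kinematics(*pose(d,.071,fl)) for d in(31,0,-48)]
    print(fl,[None if j is None else np.round(j,2).tolist() for j in js])
    ok[fl]=None if any(j is None for j in js) else max(abs(j[5]) for j in js)
fl=min((k for k in ok if ok[k] is not None),key=lambda k:ok[k]); print("flip",fl)
gripper_to(0,10)
r.move_to(*pose(31,.2,fl)); r.move_l(pose(31,.085)[0],vel=.1)
print(t.current_t(),t.current_opening(),t.current_wrist_force())
f=r.move_l(pose(31,.066)[0],vel=.008,guard=3)
print(f,t.current_ee_pos(),pose(31,0)[0],t.current_wrist_force(),t.current_t())
E
```

```text
False [[0.38, 0.44, 1.65, -0.0, 1.05, 0.24], [0.27, 0.39, 1.74, -0.0, 1.01, 0.68], [0.17, 0.27, 1.95, -0.0, 0.93, 1.41]]
True [None, [0.27, 0.39, 1.74, -0.0, 1.01, -2.46], [0.17, 0.27, 1.95, -0.0, 0.93, -1.73]]
flip False
5.6167 0.0005169816857897017 [-0.57340142 -0.13709492  0.5537056 ]
True [0.53461551 0.28858979 0.06910758] [0.53452692 0.28863083 0.        ] [0.89372135 0.03832278 4.06972847] 7.3917
```

The deck touch came at TCP z = 0.0691, against 0.069 expected. I now make the pass with the tip about 1.9 mm over the deck.

```bash
python3 - <<'E'
from path import *
from plant import r,telemetry as t
Z=.0710
r.move_l(pose(31,Z)[0],vel=.02)
for d in np.arange(31,-47,-6.25).tolist()+[-49]:
    p,q=pose(d,Z); hit=r.move_l(p,q,vel=.025,guard=15)
    e=t.current_ee_pos(); print(round(d,1),hit,((e-p)*1e3).round(1),np.round(t.current_wrist_force(),1),round(t.current_t(),1))
    if hit: break
E
```

```text
31.0 False [-0.2 -0.1 -0.3] [-0.4 -0.1  0.3] 7.9
24.8 False [ 0.2 -0.5  0.1] [-0.5  0.1  1.5] 8.6
18.5 False [-0.2 -0.3 -0.1] [0.4 0.1 0.5] 9.4
12.2 False [-0.2 -0.7 -0.1] [ 0.1 -0.6  2. ] 10.1
6.0 False [-0.3 -0.3 -0.1] [ 0.  -0.9  0.1] 10.8
-0.2 False [-0.3 -0.6 -0. ] [ 1.  -0.8  2.2] 11.5
-6.5 False [-0.3 -0.3 -0.1] [-0.9 -0.6  0.1] 12.2
-12.8 False [-0.5 -0.5 -0.1] [ 0.8 -0.8  1.6] 12.9
-19.0 False [-0.4 -0.2 -0.1] [-0.   0.4  0.5] 13.7
-25.2 False [-0.3 -0.3 -0. ] [-0.4 -0.8  2.2] 14.4
-31.5 False [-0.6 -0.2 -0.2] [0.  0.3 1.3] 15.1
-37.8 False [-0.3 -0.2 -0.1] [-0.4 -1.1  1. ] 15.8
-44.0 False [-0.6 -0.1 -0.2] [-1.  -0.   0.8] 16.5
-49 False [0.1 0.  0. ] [ 0.4 -0.2 -1.2] 17.1
```

```bash
python3 - <<'E'
from path import *
from plant import r,vision,models,telemetry as t
p=pose(-49,.071)[0]; r.move_l(p+[0,0,.13],vel=.12)
r.move_to([.25,.42,.25],t.current_tool_rot())
a=[]
for c in("top","scene"):
    im=vision.snapshot(c)[:,:,::-1]; cv2.imwrite(f"pics/{c}2.png",im)
    cx,cy=w2px(c,[[.507,.228,.05]])[0].astype(int)
    for I in(cv2.imread(f"pics/{c}0.png"),im): a.append(cv2.resize(I[cy-36:cy+36,cx-48:cx+48],None,fx=4,fy=4,interpolation=cv2.INTER_CUBIC))
    print([np.round(d["at"],3).tolist() for d in models.mark_of("open_tray",c)][:1])
cv2.imwrite("pics/cmp.png",np.vstack([np.hstack(a[:2]),np.hstack(a[2:])])); print(t.current_t(),t.current_wrist_force())
E
```

```text
[[0.506, 0.228, 0.0]]
[[0.508, 0.232, 0.003]]
19.8417 [ 0.0029876  -0.91801908 -0.74332149]
```

View pics/cmp.png

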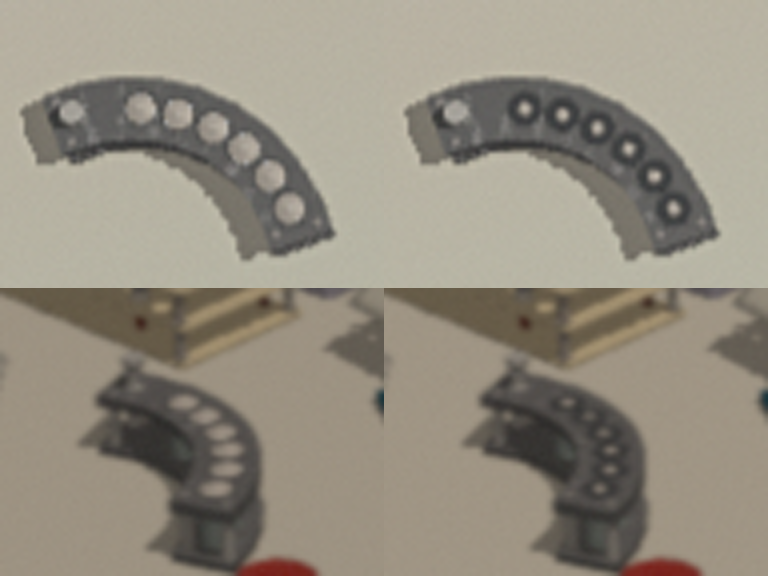

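In the after views (right column), all six caps from crop pixel (524,107) to (674,208) are sunk with only their tips showing, and the tray has not moved. The arm is clear, so I hand in.

```bash
python3 -c "
from plant import r
print(r.sign_off())"
```

```text
the job is handed in; nothing more can be done
None
```

I pressed in all six caps in order from the post end in one low pass; the after pictures show all six sunk and the tray unmoved. The arm finished clear above, and the job was handed in at about 20 s.

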